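# Clamp the dough roller in its hinged saddle

## Robot

A 6-joint arm with a two-finger parallel gripper is mounted at the origin on the work surface. World frame = base frame: x ahead of the robot, y to its left, z up, the work surface at z = 0. Lengths are in mm, angles in degrees, forces in N, time in s.
With the tool pointing down it reaches from about 350 to 850 mm from the base axis. Payload 8.1 kg.
Tool frame: the origin (TCP) lies on the centre line of the jaws, within the pads' length; the fingertips stand 19 mm ahead of it and the grasp point (between the pads) is the TCP; z points along the fingers, y is the line along which they close (so a half turn about z gives the same grasp; the last joint's range is limited). The gripper opens to 85 mm and grips with 20 to 120 N. Pads are 22 mm wide; open, the fingers measure 114 mm over their backs; the gripper's body (76 mm by 85 mm) begins 54 mm behind the grasp point. The pads swing forward as they close: fully open they stand 13 mm farther back than shut.
Start: joints at [58.476, 7.471, 85.268, -0, 87.261, -4.893], TCP at [268.927, 536.362, 250.292] pointing down, gripper open.
Joint ranges: [-169.43, 169.43], [-51.17, 129.36], [1.28, 143.12], [-76.62, 256.62], [0, 156.53], [-152.29, 152.29]. Speed limits (degrees/s): [136.94, 136.94, 159.86, 180, 180, 180].

## Interface

Orientations are given as [roll, pitch, yaw] about the fixed x, y, z axes, in that order (R = Rz(yaw) Ry(pitch) Rx(roll)).
In Python, from bench import r gives the robot as it stands. The module is installed in compiled form; this text tells all that it offers.
- The arm moves only by the tool servo_tool, never from a script. Its arguments are lists of equal length, an entry for each row: "fingers": the finger opening in m, from 0 to 0.0854; "linear": the shift along the tool's x, y, z in m, a list of three; "rotation": the turn, a rotation vector about the tool's x, y, z in degrees, a list of three. A call has 1 to 10 rows; each row is the pose to reach, as a shift and turn from the pose commanded when the call began, along the tool's axes at that moment; what a row does not reach only later rows make up. A row lasts 1/10 s, in which the tool goes at most 50 mm and 8.59 degrees, less where a joint would pass 70% of its speed; a pose out of reach is approached as far as the arm can. A call with a gripper value outside its range is refused whole. The fingers move at their own pace and stop on an object; "force" is the grip in N (left out, the last holds). Time passes only in rows, so rows that repeat a pose let the fingers close. It gives the time, the measured TCP pose, the force, the opening and the grip force at its end, in the units of the state.
- r.sense(): the state, without advancing time (a new reading comes with each control period).
- r.snapshot(name): name is "side" or "top"; returns a dict with "frame" (480x640x3 uint8, red, green, blue), "fx", "fy", "cx", "cy" (pixels), "k1" (the pictures are not rectified: a ray, as slopes to the right and down, at radius r is drawn at 1 + k1 r^2 times it, then the intrinsics apply), "camera_from_world" (4x4, takes a point from world to camera coordinates). Camera axes: x right, y up, looking along -z (the intrinsics and any distortion apply to the point x, -y, -z); pixel columns grow to the right and rows downward; lengths in mm; the calibration is good to about 2 mm. A picture is of the moment at which its call begins. There is no depth.
- r.hand_in(): hands the job in; it is judged then, once.
The state is a dict: "time": time; "joint_pos": joint angles; "qd": joint speeds; "joint_efforts": joint torques, N m; "tool_pos": TCP position; "tcp_rot": TCP orientation; "ft_force": force on the tool from outside, world axes, zero at the start; "wrist_torque": the same for the moment, N m; "finger_gap": finger opening in mm; "grip_force": force on a finger pad.
Only numpy, scipy, OpenCV 4.12 (cv2) and the standard library are available. Lean on these libraries where they do the work, as an engineer would, in place of code of your own. Each camera call takes 0.05 s, during which the arm holds its last target. There are 200 camera calls.

## Task

Lock the dough roller into its stand: swing the hinged half of the clamp over the roller and down until its rubber liner rests on it, then swing the bolt up into the slot and push it on inwards until it is wedged tight and the clamp grips the roller firmly. Tighten by feel, with a push of about 12 N on the bolt's black ball: a loose clamp is no use, and one forced down too hard dents the roller. Leave the roller lying in its cradles and do not disturb the other things.

Things in the scene. Friction and masses are not known exactly. Their poses are not given: they have to be found in the camera images.
- stand: Fixed aluminium stand, plate 150 (x) x 240 (y) x 10 mm. Origin: centre of the plate's underside; z up, y along the roller, x from the bolt's side to the clamp hinge's side. V cradles at y +85 (plain) and y -60 mm (clamp saddle) carry the roller, axis at x 0, z 64 mm. Along y through y -60 mm run the hinge pin (x +45, z 70 mm) and the bolt's pivot (x -54, z 18 mm).
- roller: Loose steel roller, 32 mm thick, 210 mm long, with a black grip 20 mm thick and 30 mm long at each end, 0.6 kg, lying in the two cradles. Origin: on its underside in the middle of its length; y along its axis. It must stay where it lies.
- cap (a joint): Hinged half of the clamp, aluminium, 30 mm wide, 0.2 kg; rad. 0: shut, reaching from the hinge pin to the stand's -x over the roller; grows as it opens upwards (1.57: upright; most 1.95). Stiff hinge (0.18 N m): stays where it is left. The liner meets the roller somewhere between +0.015 and -0.05, depending on its unknown wear.
- cap_crown (a point): Middle of the top of the hinged half's arch, 30 mm wide along y, where it can be pushed over and pressed down; shut, it lies 45 mm from the hinge pin towards the stand's -x and 24 mm above the pin. A force here acts on the liner about one to one. Its axes turn with the hinged half.
- liner: Black rubber liner 22 x 26 x 6 mm under the arch of the hinged half, springy (about 80 N per mm); it alone touches the roller. Origin: middle of its face towards the roller. Worn by an unknown amount, up to 2.8 mm. The clamp grips firmly when it presses on the roller with over 12 N; 40 N dents the roller.
- bolt (a joint): Steel swing bolt, 9 mm shank; rad. 0: upright; positive: swung out to the stand's -x, away from the clamp (most 1.2); negative: leaning in over the ear (least -0.26). Stiff pivot (0.1 N m): stays where it is left. Swung in, it begins to press somewhere between +0.12 and -0.18, depending on the liner, and the further in the tighter; it holds by friction.
- bolt_grip (a point): Centre of the black 20 mm ball on the bolt's end, 103 mm from its pivot. Two fingers closing along the stand's y can pinch it; it turns between them. A level push inwards of 12 N here clamps the roller with about 26 N (it eases a little when let go); 5 N leaves it loose, over 16 N may dent it.
- bowl: Bystander: small loose glass bowl, 104 mm wide, 50 mm high. Origin: centre of its underside.
- pastry_wheel: Bystander: loose white plastic pastry wheel, 155 mm long, 40 mm high. Origin: on the worktop under the fork's root.
- scraper: Bystander: loose stainless dough scraper with wooden grip, 90 x 130 mm, 22 mm high. Origin: on the worktop under its middle.
- tray: Bystander: loose aluminium tray 180 x 240 mm, 22 mm high. Origin: centre of its underside.
- cap_ear (a point): Ear of the hinged half: two tines beside a 12 mm slot that is open at its outer end, 78 to 126 mm from the hinge pin. This point: top of the slot's middle, 98 mm from the pin, 8 mm above it when shut. The top slopes 0.24 rad, falling outwards. A force here acts on the liner about twofold.
- bolt_nut (a point): Centre of the bolt's round nut, a 26 mm steel ball 70.5 mm from the pivot. It rides inwards over the tops of the ear's tines, forcing them down, while the shank enters the slot. If the hinged half is not down on the roller, the nut strikes the ear's end instead.

How it is judged:
By the outcome, as a careful person would: the job done as asked, in the order asked, and still so for the second after the job is handed in, with the robot touching nothing.
It also fails if it takes over 72 s, if anything falls off the work surface, if the arm or the gripper's body presses on something with over 40 N, if the wrist force passes 120 N, or if a joint passes its speed limit or range.

## Working session

There is one attempt and no reset: what is moved stays moved. The work goes in short steps, Python scripts to look and compute and a tool call to move; the robot and the scene stay as the last step left them, time stands still between calls to the robot, and variables do not carry over. Pictures are saved under pics/ and viewed, at most 10 in all, crops included, and the job is handed in when it is done.

Besides the shell and the picture viewer there is one more tool, called after "Request:" as name(argument=value, ...) on one line, values as JSON. servo_tool: Moves the arm, as the interface text tells. Its arguments: {"type":"object","properties":{"fingers":{"type":"array","items":{"type":"number"}},"linear":{"type":"array","items":{"type":"array","items":{"type":"number"}}},"rotation":{"type":"array","items":{"type":"array","items":{"type":"number"}}},"force":{"type":"number"}},"required":["fingers","linear","rotation"]}

```bash
mkdir -p pics
cat > h.py <<'E'
import numpy as np, cv2
from bench import r
def snap(n,f=None):
    s=r.snapshot(n)
    if f: cv2.imwrite(f'pics/{f}.png',s['frame'][:,:,::-1])
    return s
def ray(s,u,v):
    x=(u-s['cx'])/s['fx'];y=(v-s['cy'])/s['fy'];a,b=x,y
    for _ in range(20):
        k=1+s['k1']*(a*a+b*b);a,b=x/k,y/k
    T=s['camera_from_world'];R=T[:3,:3];o=-R.T@T[:3,3]
    d=R.T@np.array([a,-b,-1.]);return o,d/np.linalg.norm(d)
def onz(s,u,v,z):
    o,d=ray(s,u,v);return o+d*(z-o[2])/d[2]
def tri(s1,p1,s2,p2):
    o,d=ray(s1,*p1);q,e=ray(s2,*p2)
    t=np.linalg.lstsq(np.c_[d,-e],q-o,rcond=None)[0]
    a=o+t[0]*d;b=q+t[1]*e;return (a+b)/2,np.linalg.norm(a-b)
def proj(s,P):
    T=s['camera_from_world'];p=T[:3,:3]@np.array(P,float)+T[:3,3]
    a,b=p[0]/-p[2],-p[1]/-p[2];k=1+s['k1']*(a*a+b*b)
    return s['fx']*a*k+s['cx'],s['fy']*b*k+s['cy']
E
python3 -c "
from h import *
a=snap('side','s1');b=snap('top','t1')
for s in(a,b):print(s['camera_from_world'].round(3).tolist(),s['fx'],s['k1'])
print(r.sense())"
```

```text
[[-0.997, -0.083, 0.0, 586.249], [0.06, -0.719, 0.693, -101.899], [-0.058, 0.69, 0.721, -1126.241], [0.0, 0.0, 0.0, 1.0]] 491.8806315781741 0.015466353610974634
[[-0.024, -1.0, -0.012, 32.153], [0.991, -0.025, 0.134, -566.185], [-0.134, -0.009, 0.991, -1424.449], [0.0, 0.0, 0.0, 1.0]] 600.1035070975921 -0.16442946862471197
{'time': 0.1, 'joint_pos': array([ 5.84764900e+01,  7.51075291e+00,  8.53225895e+01, -5.19527255e-04,
        8.72609540e+01, -4.89262192e+00]), 'qd': array([ 0.01965438, -0.09059501, -0.16264857, -0.04913545, -0.00464416,
       -0.01619487]), 'joint_efforts': array([ 1.40010252e-03, -5.70958507e+01, -5.01938474e+01, -1.06174934e-04,
        8.32621678e-03,  5.01631496e-05]), 'tool_pos': array([268.68473875, 535.96922892, 249.35390584]), 'tcp_rot': array([-1.79906003e+02, -7.52540217e-03,  1.53369131e+02]), 'ft_force': array([-0.58797635,  0.00722489,  0.21220812]), 'wrist_torque': array([ 0.002855  , -0.06675166, -0.01869679]), 'grip_force': 0.0, 'finger_gap': 85.43178226636593}
```

View pics/s1.png

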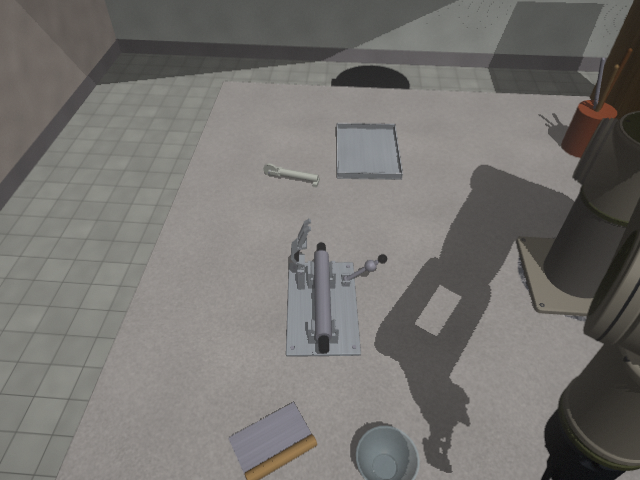

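View pics/t1.png

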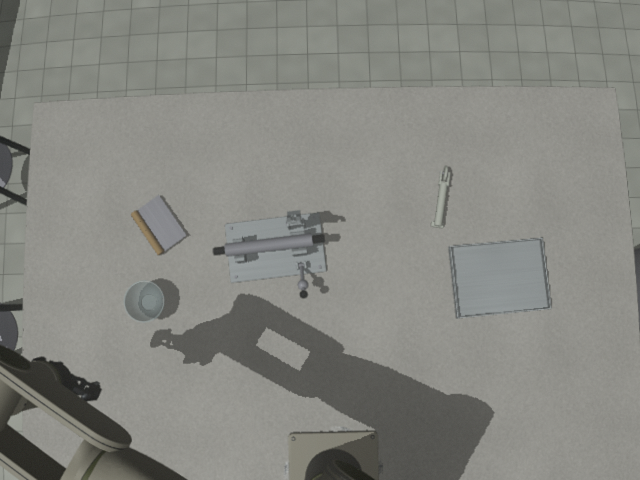

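The stand is at about (275,248) in the top view and (323,300) in the side view, hinge side away from the robot. The ball is at top (304,294) and side (382,258). The cap is upright near top (295,218).

```bash
cat > m.py <<'E'
from h import *
a=cv2.imread('pics/s1.png');b=cv2.imread('pics/t1.png')
S=r.snapshot('side');T=r.snapshot('top')
A=S['frame'].astype(int);B=T['frame'].astype(int)
# plate by blueness in top
def blob(M,x0,y0,x1,y1):
    m=np.zeros(M.shape,np.uint8);m[y0:y1,x0:x1]=M[y0:y1,x0:x1]
    n,l,st,c=cv2.connectedComponentsWithStats(m);i=1+np.argmax(st[1:,4]);return (l==i).astype(np.uint8),st[i],c[i]
m,st,c=blob(((B[:,:,2]-B[:,:,0]>3)&(B.sum(2)>250)).astype(np.uint8),215,205,345,300)
m=cv2.morphologyEx(m,cv2.MORPH_CLOSE,np.ones((9,9)));
cn=max(cv2.findContours(m,0,1)[0],key=cv2.contourArea);box=cv2.boxPoints(cv2.minAreaRect(cn))
print('plate',st,box.tolist());print(np.array([onz(T,*p,10) for p in box]).round(0).tolist())
mb,sb,cb=blob((B.sum(2)<110).astype(np.uint8),296,286,312,302)
ma,sa,ca=blob((A.sum(2)<110).astype(np.uint8),374,250,392,266)
print('ball',sb,cb,sa,ca,tri(S,ca,T,cb))
# roller grips in top: dark blobs
for w in((205,240,232,262),(310,228,329,248)):
    _,s,c=blob((B.sum(2)<110).astype(np.uint8),*w);print('grip',s,c,onz(T,*c,64+8))
for n,F,(x0,y0,x1,y1) in(('cs',S,(270,205,400,365)),('ct',T,(205,195,355,310))):
    cv2.imwrite(f'pics/{n}.png',cv2.resize(F['frame'][y0:y1,x0:x1,::-1],None,fx=3.7 if n=='cs' else 5,fy=3.7 if n=='cs' else 5,interpolation=3))
E
python3 m.py
```

```text
plate [ 225  211  101   71 4781] [[220.8515625, 220.886474609375], [317.72930908203125, 207.96945190429688], [326.61138916015625, 274.5851745605469], [229.733642578125, 287.502197265625]]
[[634.0, 267.0, 10.0], [660.0, 23.0, 10.0], [492.0, 5.0, 10.0], [466.0, 245.0, 10.0]]Traceback (most recent call last):
  File "m.py", line 13, in <module>
    mb,sb,cb=blob((B.sum(2)<110).astype(np.uint8),296,286,312,302)
             ~~~~^^^^^^^^^^^^^^^^^^^^^^^^^^^^^^^^^^^^^^^^^^^^^^^^^
  File "m.py", line 8, in blob
    n,l,st,c=cv2.connectedComponentsWithStats(m);i=1+np.argmax(st[1:,4]);return (l==i).astype(np.uint8),st[i],c[i]
                                                     ~~~~~~~~~^^^^^^^^^^
    return _wrapfunc(a, 'argmax', axis=axis, out=out, **kwds)
    return bound(*args, **kwds)
ValueError: attempt to get argmax of an empty sequence
```

```bash
sed -i 's/sum(2)<110/sum(2)<160/g' m.py; python3 m.py
```

```text
plate [ 225  211  101   71 4804] [[220.78907775878906, 221.1197052001953], [317.66937255859375, 207.9087371826172], [326.900634765625, 275.6044921875], [230.02032470703125, 288.8154296875]]
[[633.0, 267.0, 10.0], [660.0, 23.0, 10.0], [490.0, 4.0, 10.0], [462.0, 245.0, 10.0]]
ball [301 291   6   6  19] [303.47368421 293.89473684] [379 255   8   8  47] [382.19148936 258.19148936] (array([441.44420119,  59.7779233 ,  88.12189271]), np.float64(0.7260681845691573))
grip [215 249   1   1   1] [215. 249.] [554.61827608 270.29301308  72.        ]
grip [313 241   2   2   3] [313.66666667 241.33333333] [567.08788773  33.49480569  72.        ]
```

View pics/cs.png

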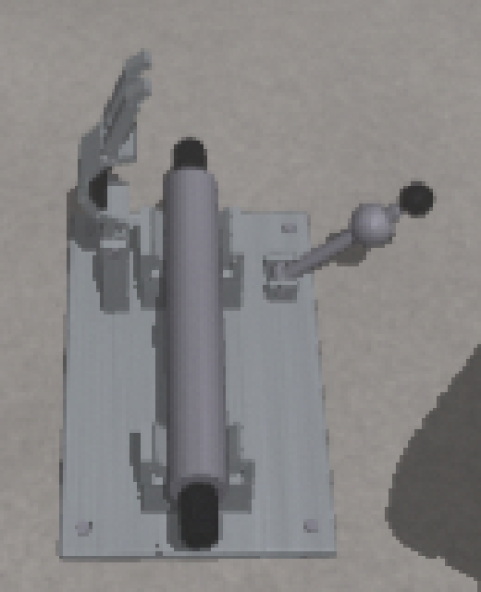

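View pics/ct.png

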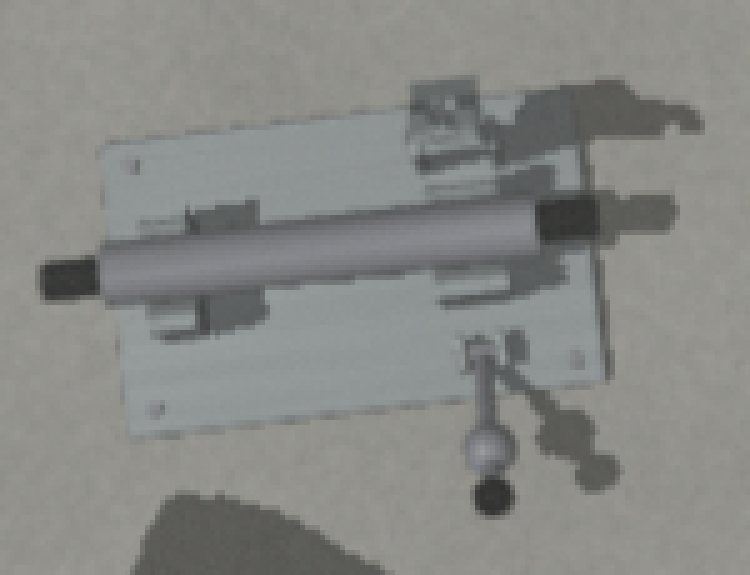

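Crops: the plate corners show in both views. The cap is upright and leans slightly outwards; the bolt points out towards the robot with its ball at top-crop (493,496) and side-crop (416,199).

```bash
cat > m2.py <<'E'
from h import *
S=r.snapshot('side');T=r.snapshot('top')
t=lambda u,v:(205+u/5-.4,195+v/5-.4)
s=lambda u,v:(270+u/3.7-.36,205+v/3.7-.36)
ct=[(102,146),(575,89),(607,379),(131,438)]
cs=[(62,556),(68,213),(308,212),(335,556)]
Ct=np.array([onz(T,*t(*p),10)[:2] for p in ct]);Cs=np.array([onz(S,*s(*p),10)[:2] for p in cs])
print(Ct.round(0).tolist(),Cs.round(0).tolist())
M=np.array([[75,120],[75,-120],[-75,-120],[-75,120]],float)
def fit(C):
    c=C.mean(0);H=M.T@(C-c);yaw=np.arctan2(H[0,1]-H[1,0],H[0,0]+H[1,1])
    return c,yaw,np.linalg.norm(C-c-M@np.array([[np.cos(yaw),np.sin(yaw)],[-np.sin(yaw),np.cos(yaw)]]),axis=1)
for C in(Ct,Cs):print(fit(C))
c,yaw,_=fit((Ct+Cs)/2);print(c,np.degrees(yaw))
R=np.array([[np.cos(yaw),-np.sin(yaw)],[np.sin(yaw),np.cos(yaw)]])
W=lambda x,y,z:np.r_[c+R@[x,y],z]
# roller axis ends from grips: top
for p,q in(((68,280),(190,153)),((570,218),(198,515))):
    print('rollertop',onz(T,*t(*p),64));
b,e=tri(S,s(416,199),T,t(493,496));print('ball',b,e,'stand',R.T@(b[:2]-c))
n,e=tri(S,s(371,225),T,t(489,450));print('nut',n,e,'stand',R.T@(n[:2]-c))
# cap tines tips: side (145,58) (145,88), top of cap in top view (413-477,80)
P1=tri(S,s(145,58),T,t(477,80));P2=tri(S,s(145,88),T,t(412,84));
for p in(P1,P2):print('tine',p,R.T@(p[0][:2]-c))
for a in(1.4,1.57,1.7,1.95):
  for l,h in((126,2),(98,8),(45,24)):
    x=45-l*np.cos(a)+h*np.sin(a);z=70+l*np.sin(a)+h*np.cos(a);w=W(x,-60,z)
    u=proj(T,w);v=proj(S,w);print(a,l,w.round(0),'top',(5*(u[0]-204.6),5*(u[1]-194.6)),'side',(3.7*(v[0]-269.6),3.7*(v[1]-204.6)))
E
python3 m2.py
```

```text
[[626.0, 257.0], [648.0, 18.0], [502.0, 6.0], [479.0, 242.0]] [[624.0, 261.0], [651.0, 22.0], [501.0, 9.0], [479.0, 249.0]]
(array([563.87449093, 130.78874451]), np.float64(0.09510865670554032), array([1.52552234, 1.50464897, 2.49809332, 1.11916332]))
(array([563.61781019, 135.18445605]), np.float64(0.09621199386605334), array([2.51189064, 0.99671784, 0.37743306, 1.87624368]))
[563.74615056 132.98660028] 5.481054169019642
rollertop [551.5836309  263.99832656  64.        ]
rollertop [575.47844107  21.6605578   64.        ]
ball [441.69026212  60.41210501  88.07334514] 0.7105389278967047 stand [-128.42989824  -60.58430907]
nut [465.18323485  62.69423817  65.03075245] 0.17736080006462657 stand [-104.8263576   -60.55657913]
tine (array([607.78608619,  60.4493682 , 192.43532669]), np.float64(22.622602927019166)) [ 36.91006791 -76.41212506]
tine (array([605.34800997,  88.6925648 , 198.49774995]), np.float64(23.14690859828599)) [ 37.18083315 -48.0651842 ]
1.4 126 [595.  76. 195.] top (np.float64(441.04484014021875), np.float64(134.75417734520946)) side (np.float64(145.9357960237643), np.flo
[... 1101 characters left out ...]
2.72111572267876), np.float64(109.07321753441576))
1.7 45 [644.  80. 112.] top (np.float64(439.46068927107956), np.float64(62.23518556374202)) side (np.float64(60.39692130287895), np.float64(175.85768195961822))
1.95 126 [663.  82. 186.] top (np.float64(424.9455742354978), np.float64(-11.84465405675084)) side (np.float64(19.001292229286417), np.float64(83.55855246946908))
1.95 98 [658.  82. 158.] top (np.float64(430.02325315728444), np.float64(11.992987052108361)) side (np.float64(30.862160055106912), np.float64(119.62443319256369))
1.95 45 [653.  81. 103.] top (np.float64(438.2950882156415), np.float64(46.41346549785524)) side (np.float64(44.564324697371404), np.float64(186.05280884596385))
```

Request:
servo_tool(fingers=[0, 0, 0, 0, 0, 0, 0, 0, 0, 0], linear=[[-0.044, -0.0185, -0.001], [-0.088, -0.037, -0.002], [-0.132, -0.0555, -0.003], [-0.176, -0.074, -0.004], [-0.22, -0.0925, -0.005], [-0.264, -0.111, -0.006], [-0.308, -0.1295, -0.007], [-0.352, -0.148, -0.008], [-0.396, -0.1665, -0.009], [-0.44, -0.185, -0.01]], rotation=[[0, 0, -3.2], [0, 0, -6.4], [0, 0, -9.6], [0, 0, -12.8], [0, 0, -16], [0, 0, -19.2], [0, 0, -22.4], [0, 0, -25.6], [0, 0, -28.8], [0, 0, -32.1]], force=40)

```text
time: 1.4
tool_pos: [580.4, 172.1, 260.5]
tcp_rot: [180.0, 0.0, -174.4]
ft_force: [0.1, 0.4, -0.2]
finger_gap: -0.3
grip_force: 0.0
```

Request:
servo_tool(fingers=[0, 0, 0, 0, 0, 0, 0], linear=[[-0.027, -0.035, 0], [-0.054, -0.07, 0], [-0.078, -0.097, 0], [-0.078, -0.097, 0.03], [-0.078, -0.097, 0.06], [-0.078, -0.097, 0.088], [-0.078, -0.097, 0.088]], rotation=[[0, 0, 0], [0, 0, 0], [0, 0, 0], [0, 0, 0], [0, 0, 0], [0, 0, 0], [0, 0, 0]])

```text
time: 2.1
tool_pos: [663.1, 84.3, 166.4]
tcp_rot: [180.0, -0.5, -174.5]
ft_force: [-1.2, 0.4, 0.2]
finger_gap: 0.1
grip_force: 0.0
```

```bash
python3 -c "
from h import *
s=snap('side');cv2.imwrite('pics/c2.png',cv2.resize(s['frame'][170:330,250:420,::-1],None,fx=3.5,fy=3.5,interpolation=3))"
```

```text
(no output)
```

View pics/c2.png

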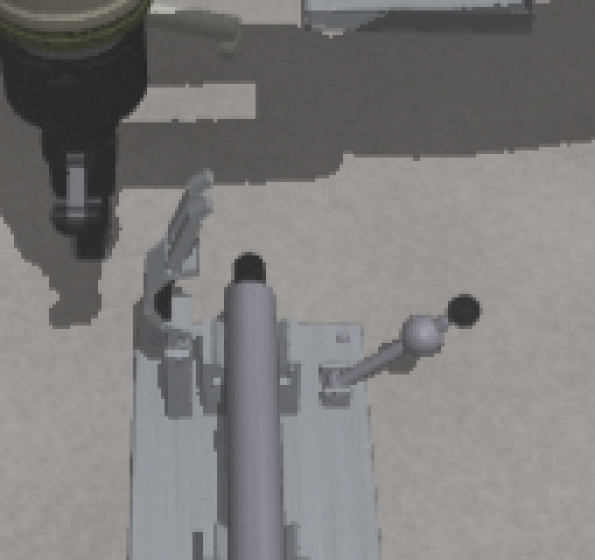

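The closed fingers stand behind the cap at crop (92,255), with the cap still upright at (190,220).

```bash
cat >> h.py <<'E'
def st():
    q=r.sense();p=q['tool_pos']-[563.75,133,0];c,s=np.cos(.0957),np.sin(.0957)
    print('t',q['time'],'stand',np.round([c*p[0]+s*p[1],-s*p[0]+c*p[1],p[2]],1),'F(stand)',np.round([c*q['ft_force'][0]+s*q['ft_force'][1],-s*q['ft_force'][0]+c*q['ft_force'][1],q['ft_force'][2]],1),q['tcp_rot'].round(1),q['finger_gap'].round(1),q['grip_force'])
E
python3 -c "
from h import *
st()"
```

```text
Traceback (most recent call last):
  File "h.py", line 25, in st
    print('t',q['time'],'stand',np.round([c*p[0]+s*p[1],-s*p[0]+c*p[1],p[2]],1),'F(stand)',np.round([c*q['ft_force'][0]+s*q['ft_force'][1],-s*q['ft_force'][0]+c*q['ft_force'][1],q['ft_force'][2]],1),q['tcp_rot'].round(1),q['finger_gap'].round(1),q['grip_force'])
                                                                                                                                                                                                                             ^^^^^^^^^^^^^^^^^^^^^
AttributeError: 'float' object has no attribute 'round'
```

```bash
sed -i "s/q\['finger_gap'\].round(1)/round(q['finger_gap'],1)/" h.py
python3 -c "
from h import *
st()"
```

```text
t 2.15 stand [ 95.6 -57.9 169.6] F(stand) [-0.   0.8 -0.5] [ 180.    -0.3 -174.5] -0.1 0.0
```

Request:
servo_tool(fingers=[0, 0, 0, 0, 0, 0, 0, 0, 0, 0], linear=[[0.022, -0.002, 0.005], [0.037, -0.002, 0.006], [0.047, -0.002, 0.006], [0.054, -0.002, 0.007], [0.062, -0.002, 0.008], [0.069, -0.002, 0.011], [0.076, -0.002, 0.014], [0.082, -0.002, 0.018], [0.089, -0.002, 0.022], [0.094, -0.002, 0.027]], rotation=[[0, 0, 0], [0, 0, 0], [0, 0, 0], [0, 0, 0], [0, 0, 0], [0, 0, 0], [0, 0, 0], [0, 0, 0], [0, 0, 0], [0, 0, 0]])

```text
time: 3.15
tool_pos: [571.9, 73.6, 144.5]
tcp_rot: [180.0, -0.1, -174.5]
ft_force: [0.3, 0.5, 3.2]
finger_gap: -0.1
grip_force: 0.8
```

```bash
python3 -c "
from h import *
st()"
```

```text
t 3.15 stand [  2.5 -59.9 144.5] F(stand) [0.3 0.4 3.2] [ 1.800e+02 -1.000e-01 -1.745e+02] -0.1 0.7797650573775172
```

Request:
servo_tool(fingers=[0, 0, 0, 0, 0, 0, 0], linear=[[0.005, 0, 0.006], [0.01, 0, 0.012], [0.0135, 0, 0.0185], [0.0135, 0, 0.0185], [0.0135, 0, 0.002], [0.0025, 0, 0.0], [0.0025, 0, 0.005]], rotation=[[0, 0, 0], [0, 0, 0], [0, 0, 0], [0, 0, 0], [0, 0, 0], [0, 0, 0], [0, 0, 0]])

```text
time: 3.85
tool_pos: [571.5, 73.4, 141.0]
tcp_rot: [-180.0, 0.1, -174.5]
ft_force: [-0.2, -0.4, 0.1]
finger_gap: -0.1
grip_force: 0.0
```

```bash
python3 -c "
from h import *
st()
s=snap('side');cv2.imwrite('pics/c3.png',cv2.resize(s['frame'][170:330,250:420,::-1],None,fx=3.5,fy=3.5,interpolation=3))"
```

```text
t 3.85 stand [  2. -60. 141.] F(stand) [-0.3 -0.4  0.1] [-1.800e+02  1.000e-01 -1.745e+02] -0.1 0.0
```

View pics/c3.png

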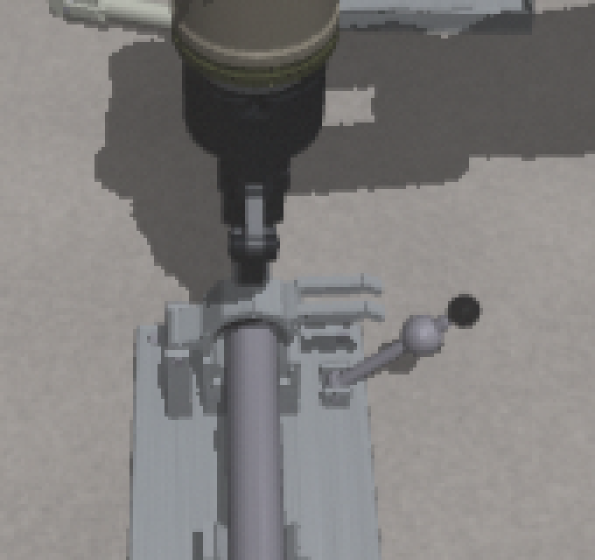

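The cap lies over the roller, slightly raised, with the fingers above its crown at (250,280). Pressing down now.

Request:
servo_tool(fingers=[0, 0, 0, 0, 0, 0, 0], linear=[[0.002, 0, 0.008], [0.002, 0, 0.014], [0.002, 0, 0.019], [0.002, 0, 0.022], [0.002, 0, 0.024], [0.002, 0, 0.025], [0.002, 0, 0.025]], rotation=[[0, 0, 0], [0, 0, 0], [0, 0, 0], [0, 0, 0], [0, 0, 0], [0, 0, 0], [0, 0, 0]])

```text
time: 4.6
tool_pos: [568.5, 73.3, 115.2]
tcp_rot: [-180.0, 0.0, -174.5]
ft_force: [0.0, -0.8, -0.1]
finger_gap: 0.0
grip_force: 0.0
```

Request:
servo_tool(fingers=[0, 0, 0, 0], linear=[[0, 0, 0.0005], [0, 0, 0.001], [0, 0, 0.0015], [0, 0, 0.0015]], rotation=[[0, 0, 0], [0, 0, 0], [0, 0, 0], [0, 0, 0]])

```text
time: 5.0
tool_pos: [568.4, 73.3, 113.8]
tcp_rot: [-180.0, 0.0, -174.5]
ft_force: [-1.4, 0.2, 0.8]
finger_gap: -0.2
grip_force: 0.8
```

```bash
python3 -c "
from h import *
st()"
```

```text
t 5.0 stand [ -1.1 -59.9 113.8] F(stand) [-1.4  0.3  0.8] [-180.     0.  -174.5] -0.2 0.8344563748687506
```

Request:
servo_tool(fingers=[0, 0, 0, 0], linear=[[0, 0, 0.0005], [0, 0, 0.001], [0, 0, 0.001], [0, 0, 0.001]], rotation=[[0, 0, 0], [0, 0, 0], [0, 0, 0], [0, 0, 0]])

```text
time: 5.4
tool_pos: [568.4, 73.3, 112.7]
tcp_rot: [-180.0, 0.0, -174.5]
ft_force: [-1.0, 0.6, 1.5]
finger_gap: 0.0
grip_force: 0.7
```

Request:
servo_tool(fingers=[0, 0, 0, 0], linear=[[0, 0, 0.0005], [0, 0, 0.001], [0, 0, 0.001], [0, 0, 0.001]], rotation=[[0, 0, 0], [0, 0, 0], [0, 0, 0], [0, 0, 0]])

```text
time: 5.8
tool_pos: [568.3, 73.3, 112.0]
tcp_rot: [180.0, -0.0, -174.5]
ft_force: [-3.7, -0.6, 5.0]
finger_gap: -0.0
grip_force: 2.7
```

Request:
servo_tool(fingers=[0, 0, 0, 0], linear=[[0, 0, 0.0005], [0, 0, 0.001], [0, 0, 0.001], [0, 0, 0.001]], rotation=[[0, 0, 0], [0, 0, 0], [0, 0, 0], [0, 0, 0]])

```text
time: 6.2
tool_pos: [568.3, 73.2, 111.8]
tcp_rot: [-180.0, -0.0, -174.5]
ft_force: [-7.2, -0.5, 12.6]
finger_gap: 0.0
grip_force: 6.0
```

Request:
servo_tool(fingers=[0, 0, 0, 0], linear=[[0, 0, 0.0005], [0, 0, 0.001], [0, 0, 0.001], [0, 0, 0.001]], rotation=[[0, 0, 0], [0, 0, 0], [0, 0, 0], [0, 0, 0]])

```text
time: 6.6
tool_pos: [568.3, 73.2, 111.7]
tcp_rot: [-180.0, -0.0, -174.5]
ft_force: [-11.4, -0.9, 18.4]
finger_gap: -0.0
grip_force: 9.5
```

Request:
servo_tool(fingers=[0, 0, 0, 0, 0, 0, 0, 0, 0, 0], linear=[[0, 0, -0.01], [0, 0, -0.04], [0.03, 0, -0.07], [0.075, 0, -0.07], [0.12, 0, -0.07], [0.164, 0, -0.07], [0.164, 0, -0.04], [0.164, 0, -0.005], [0.164, 0, 0.005], [0.164, 0, 0.005]], rotation=[[0, 0, 0], [0, 0, 0], [0, 0, 0], [0, 0, 0], [0, 0, 0], [0, 0, 0], [0, 0, 0], [0, 0, 0], [0, 0, 0], [0, 0, 0]])

```text
time: 7.6
tool_pos: [403.8, 57.6, 103.3]
tcp_rot: [180.0, -0.2, -174.5]
ft_force: [0.2, 0.7, 0.2]
finger_gap: -0.2
grip_force: 0.0
```

```bash
python3 -c "
from h import *
st()
s=snap('side');cv2.imwrite('pics/c4.png',cv2.resize(s['frame'][170:330,250:420,::-1],None,fx=3.5,fy=3.5,interpolation=3));st()"
```

```text
t 7.6 stand [-166.5  -59.8  103.3] F(stand) [0.2 0.6 0.2] [ 180.    -0.2 -174.5] -0.2 0.0
t 7.65 stand [-165.3  -59.9  104.8] F(stand) [ 0.2 -0.1  0.5] [ 1.800e+02 -1.000e-01 -1.745e+02] 0.0 0.0
```

View pics/c4.png

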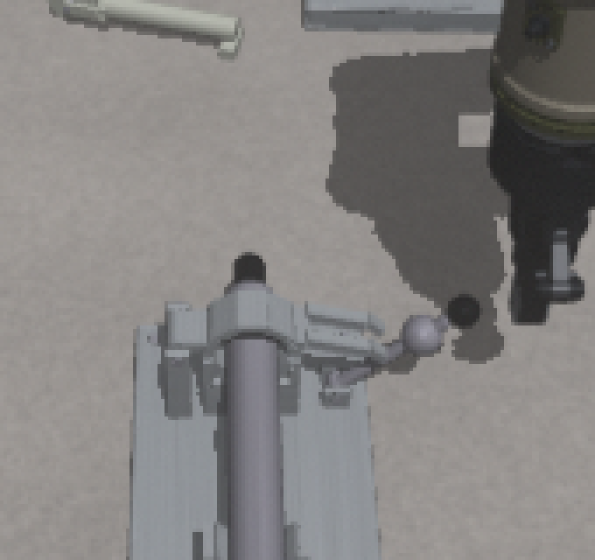

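The cap is fully down on the roller, and the closed fingers at (528,300) stand outside the ball at (463,311).

Request:
servo_tool(fingers=[0, 0, 0, 0, 0, 0, 0, 0], linear=[[-0.01, 0, 0], [-0.016, 0, 0], [-0.024, 0, -0.007], [-0.032, 0, -0.013], [-0.041, 0, -0.018], [-0.05, 0, -0.023], [-0.06, 0, -0.027], [-0.065, 0, -0.03]], rotation=[[0, 0, 0], [0, 0, 0], [0, 0, 0], [0, 0, 0], [0, 0, 0], [0, 0, 0], [0, 0, 0], [0, 0, 0]])

```text
time: 8.45
tool_pos: [471.5, 63.9, 136.6]
tcp_rot: [-180.0, 0.1, -174.5]
ft_force: [-0.4, -0.6, -0.2]
finger_gap: -0.2
grip_force: 0.5
```

```bash
python3 -c "
from h import *
st()
s=snap('side');cv2.imwrite('pics/c5.png',cv2.resize(s['frame'][170:330,250:420,::-1],None,fx=3.5,fy=3.5,interpolation=3));st()"
```

```text
t 8.45 stand [-98.4 -60.  136.6] F(stand) [-0.5 -0.5 -0.2] [-1.800e+02  1.000e-01 -1.745e+02] -0.2 0.4799532168544829
t 8.5 stand [-98.1 -60.  136.6] F(stand) [0.3 0.6 1. ] [-1.800e+02  1.000e-01 -1.745e+02] 0.0 0.1494552445365116
```

View pics/c5.png

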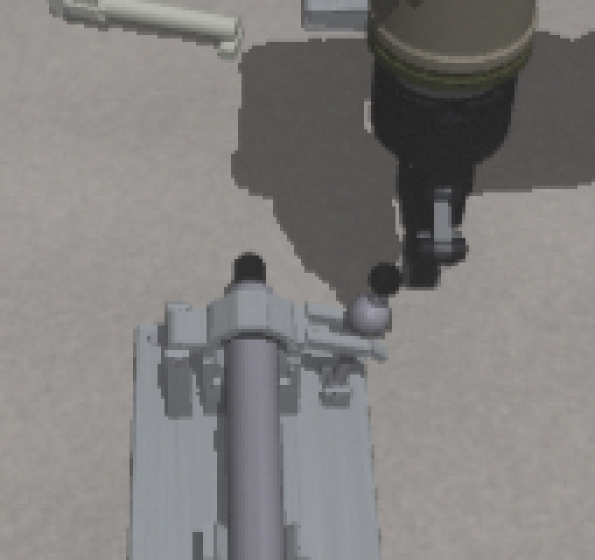

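The ball is swung up to (385,278), touching the fingers, and the nut is entering over the tines.

Request:
servo_tool(fingers=[0, 0, 0, 0, 0, 0], linear=[[-0.003, 0, 0], [-0.006, 0, 0], [-0.009, 0, 0], [-0.012, 0, 0], [-0.014, 0, 0], [-0.014, 0, 0]], rotation=[[0, 0, 0], [0, 0, 0], [0, 0, 0], [0, 0, 0], [0, 0, 0], [0, 0, 0]])

```text
time: 9.1
tool_pos: [483.9, 65.2, 134.7]
tcp_rot: [180.0, 0.0, -174.5]
ft_force: [-0.4, -0.2, -0.8]
finger_gap: -0.2
grip_force: 0.0
```

Request:
servo_tool(fingers=[0, 0, 0, 0, 0], linear=[[-0.001, 0, 0], [-0.002, 0, 0], [-0.003, 0, 0], [-0.004, 0, 0], [-0.004, 0, 0]], rotation=[[0, 0, 0], [0, 0, 0], [0, 0, 0], [0, 0, 0], [0, 0, 0]])

```text
time: 9.6
tool_pos: [487.9, 65.6, 134.8]
tcp_rot: [-180.0, 0.0, -174.5]
ft_force: [-0.5, 0.0, 0.5]
finger_gap: 0.1
grip_force: 0.3
```

Request:
servo_tool(fingers=[0, 0, 0, 0, 0], linear=[[-0.001, 0, 0], [-0.002, 0, 0], [-0.003, 0, 0], [-0.004, 0, 0], [-0.004, 0, 0]], rotation=[[0, 0, 0], [0, 0, 0], [0, 0, 0], [0, 0, 0], [0, 0, 0]])

```text
time: 10.1
tool_pos: [491.9, 65.9, 134.8]
tcp_rot: [-180.0, 0.0, -174.5]
ft_force: [-0.5, -0.0, -0.1]
finger_gap: 0.4
grip_force: 0.2
```

Request:
servo_tool(fingers=[0, 0, 0, 0], linear=[[-0.001, 0, 0], [-0.002, 0, 0], [-0.003, 0, 0], [-0.003, 0, 0]], rotation=[[0, 0, 0], [0, 0, 0], [0, 0, 0], [0, 0, 0]])

```text
time: 10.5
tool_pos: [494.8, 66.2, 134.8]
tcp_rot: [180.0, 0.0, -174.5]
ft_force: [-0.3, -0.3, 0.2]
finger_gap: -0.0
grip_force: 0.2
```

Request:
servo_tool(fingers=[0, 0, 0, 0], linear=[[-0.001, 0, 0], [-0.002, 0, 0], [-0.003, 0, 0], [-0.003, 0, 0]], rotation=[[0, 0, 0], [0, 0, 0], [0, 0, 0], [0, 0, 0]])

```text
time: 10.9
tool_pos: [497.9, 66.5, 134.8]
tcp_rot: [-180.0, 0.0, -174.5]
ft_force: [0.1, -1.0, 0.3]
finger_gap: 0.2
grip_force: 0.2
```

Request:
servo_tool(fingers=[0, 0, 0, 0], linear=[[-0.001, 0, 0], [-0.002, 0, 0], [-0.002, 0, 0], [-0.002, 0, 0]], rotation=[[0, 0, 0], [0, 0, 0], [0, 0, 0], [0, 0, 0]])

```text
time: 11.3
tool_pos: [499.7, 66.7, 134.8]
tcp_rot: [-180.0, 0.0, -174.5]
ft_force: [-1.1, -0.7, 0.1]
finger_gap: -0.3
grip_force: 0.1
```

Request:
servo_tool(fingers=[0, 0, 0, 0], linear=[[-0.001, 0, 0], [-0.002, 0, 0], [-0.002, 0, 0], [-0.002, 0, 0]], rotation=[[0, 0, 0], [0, 0, 0], [0, 0, 0], [0, 0, 0]])

```text
time: 11.7
tool_pos: [501.8, 66.9, 134.8]
tcp_rot: [-180.0, 0.0, -174.5]
ft_force: [0.5, -0.6, 0.1]
finger_gap: -0.1
grip_force: 0.1
```

Request:
servo_tool(fingers=[0, 0, 0, 0], linear=[[-0.001, 0, 0], [-0.0015, 0, 0], [-0.0015, 0, 0], [-0.0015, 0, 0]], rotation=[[0, 0, 0], [0, 0, 0], [0, 0, 0], [0, 0, 0]])

```text
time: 12.1
tool_pos: [503.2, 67.0, 134.8]
tcp_rot: [-180.0, -0.0, -174.5]
ft_force: [-0.6, 0.8, 0.1]
finger_gap: 0.2
grip_force: 0.4
```

Request:
servo_tool(fingers=[0, 0, 0, 0], linear=[[-0.001, 0, 0], [-0.0015, 0, 0], [-0.0015, 0, 0], [-0.0015, 0, 0]], rotation=[[0, 0, 0], [0, 0, 0], [0, 0, 0], [0, 0, 0]])

```text
time: 12.5
tool_pos: [504.6, 67.1, 134.8]
tcp_rot: [180.0, -0.0, -174.5]
ft_force: [-2.1, -0.2, 0.5]
finger_gap: -0.0
grip_force: 1.1
```

Request:
servo_tool(fingers=[0, 0, 0, 0], linear=[[-0.001, 0, 0], [-0.0015, 0, 0], [-0.0015, 0, 0], [-0.0015, 0, 0]], rotation=[[0, 0, 0], [0, 0, 0], [0, 0, 0], [0, 0, 0]])

```text
time: 12.9
tool_pos: [506.0, 67.3, 134.8]
tcp_rot: [-180.0, -0.0, -174.5]
ft_force: [-4.3, -1.0, 2.5]
finger_gap: -0.2
grip_force: 2.1
```

Request:
servo_tool(fingers=[0, 0, 0, 0], linear=[[-0.001, 0, 0], [-0.0015, 0, 0], [-0.0015, 0, 0], [-0.0015, 0, 0]], rotation=[[0, 0, 0], [0, 0, 0], [0, 0, 0], [0, 0, 0]])

```text
time: 13.3
tool_pos: [507.4, 67.4, 134.7]
tcp_rot: [-180.0, -0.0, -174.5]
ft_force: [-5.5, -1.5, 3.7]
finger_gap: 0.2
grip_force: 2.6
```

Request:
servo_tool(fingers=[0, 0, 0, 0], linear=[[-0.0005, 0, 0], [-0.001, 0, 0], [-0.001, 0, 0], [-0.001, 0, 0]], rotation=[[0, 0, 0], [0, 0, 0], [0, 0, 0], [0, 0, 0]])

```text
time: 13.7
tool_pos: [508.2, 67.5, 134.7]
tcp_rot: [180.0, -0.1, -174.5]
ft_force: [-6.2, -0.6, 3.6]
finger_gap: 0.3
grip_force: 3.2
```

Request:
servo_tool(fingers=[0, 0, 0, 0, 0, 0], linear=[[0.006, 0, 0], [0.006, 0, 0.005], [0.003, 0, 0.005], [0.001, 0, 0.005], [0, 0, 0.005], [0, 0, 0.005]], rotation=[[0, 0, 0], [0, 0, 0], [0, 0, 0], [0, 0, 0], [0, 0, 0], [0, 0, 0]])

```text
time: 14.3
tool_pos: [508.0, 67.5, 129.4]
tcp_rot: [180.0, -0.1, -174.5]
ft_force: [-5.2, -0.9, 2.5]
finger_gap: 0.2
grip_force: 2.4
```

Request:
servo_tool(fingers=[0, 0, 0, 0], linear=[[-0.0005, 0, 0], [-0.001, 0, 0], [-0.001, 0, 0], [-0.001, 0, 0]], rotation=[[0, 0, 0], [0, 0, 0], [0, 0, 0], [0, 0, 0]])

```text
time: 14.7
tool_pos: [508.6, 67.6, 129.3]
tcp_rot: [180.0, -0.2, -174.5]
ft_force: [-7.4, -1.2, 2.5]
finger_gap: -0.0
grip_force: 3.4
```

Request:
servo_tool(fingers=[0, 0, 0, 0], linear=[[-0.0005, 0, 0], [-0.001, 0, 0], [-0.0015, 0, 0], [-0.0015, 0, 0]], rotation=[[0, 0, 0], [0, 0, 0], [0, 0, 0], [0, 0, 0]])

```text
time: 15.1
tool_pos: [509.8, 67.7, 129.3]
tcp_rot: [-180.0, -0.2, -174.5]
ft_force: [-9.8, -1.2, 4.4]
finger_gap: -0.2
grip_force: 4.4
```

Request:
servo_tool(fingers=[0, 0, 0, 0], linear=[[-0.0005, 0, 0], [-0.001, 0, 0], [-0.001, 0, 0], [-0.001, 0, 0]], rotation=[[0, 0, 0], [0, 0, 0], [0, 0, 0], [0, 0, 0]])

```text
time: 15.5
tool_pos: [510.7, 67.8, 129.3]
tcp_rot: [180.0, -0.2, -174.5]
ft_force: [-9.2, -0.8, 3.2]
finger_gap: 0.1
grip_force: 4.6
```

Request:
servo_tool(fingers=[0, 0, 0, 0], linear=[[-0.0005, 0, 0], [-0.001, 0, 0], [-0.001, 0, 0], [-0.001, 0, 0]], rotation=[[0, 0, 0], [0, 0, 0], [0, 0, 0], [0, 0, 0]])

```text
time: 15.9
tool_pos: [511.3, 67.8, 129.2]
tcp_rot: [-180.0, -0.3, -174.5]
ft_force: [-11.4, -1.3, 5.6]
finger_gap: -0.0
grip_force: 5.7
```

Request:
servo_tool(fingers=[0], linear=[[0, 0, 0]], rotation=[[0, 0, 0]])

```text
time: 16.0
tool_pos: [511.3, 67.8, 129.2]
tcp_rot: [180.0, -0.3, -174.5]
ft_force: [-11.8, -1.4, 6.2]
finger_gap: 0.2
grip_force: 5.7
```

Request:
servo_tool(fingers=[0, 0, 0, 0, 0, 0], linear=[[0.005, 0, 0], [0.02, 0, 0], [0.05, 0, 0], [0.08, 0, -0.04], [0.09, 0, -0.09], [0.09, 0, -0.09]], rotation=[[0, 0, 0], [0, 0, 0], [0, 0, 0], [0, 0, 0], [0, 0, 0], [0, 0, 0]])

```text
time: 16.6
tool_pos: [426.2, 59.5, 227.2]
tcp_rot: [-179.9, 0.7, -174.5]
ft_force: [0.4, 0.7, 0.8]
finger_gap: 0.2
grip_force: 0.0
```

```bash
python3 -c "
from h import *
s=snap('side');cv2.imwrite('pics/c6.png',cv2.resize(s['frame'][170:330,250:420,::-1],None,fx=3.5,fy=3.5,interpolation=3));st()"
```

```text
t 16.65 stand [-144.2  -60.   224.6] F(stand) [ 0.5 -0.2 -0.7] [-180.     0.6 -174.5] -0.0 0.0
```

View pics/c6.png

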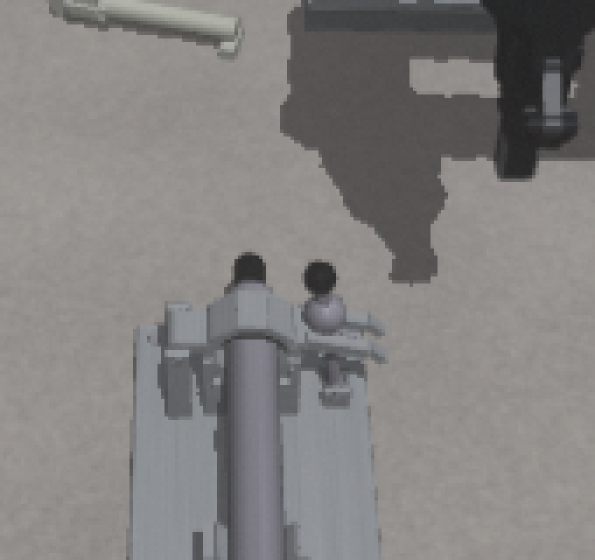

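The bolt leans inwards (ball at (320,277)) with its nut on the tines. The cap is shut, the roller lies in place and the robot is clear.

```bash
python3 -c "
from bench import r
print(r.hand_in())"
```

```text
the job is handed in; nothing more can be done
None
```

The roller is clamped in its stand and the job is handed in: the cap's liner is down on the roller, and the bolt is swung into the slot and wedged with a push of about 12 N. The hand-in returned no verdict, and I had no direct reading of the final clamp force.

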